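Thread clay loom weights on a skewer and hang them up

ROBOT

A 6-joint arm with a two-finger parallel gripper is mounted at the origin on a cart in front of the work surface, level with it; the furniture and walls round the work are solid. World frame = base frame: x ahead of the robot, y to its left, z up, the work surface at z = 0. Lengths are in m, angles in rad, forces in N, time in s.
With the tool pointing down it reaches from about 0.25 to 0.8 m from the base axis. Payload 3.9 kg.
Tool frame: the origin (TCP) lies at the centre of the arm's flange, where the gripper is bolted on; the fingertips stand 173 mm ahead of it and the grasp point (between the pads) lies 155 mm ahead of it; z points along the fingers, y is the line along which they close (so a half turn about z gives the same grasp; the last joint's range is limited). The gripper opens to 85 mm and grips with 20 to 120 N. Pads are 22 mm wide; open, the fingers measure 114 mm over their backs; the gripper's body (76 mm by 85 mm) begins 54 mm behind the grasp point. The pads swing forward as they close: fully open they stand 13 mm farther back than shut.
Start: joints at [-1.204, 0.26, -0.138, 1.173, 0, 1.571], TCP at [0.188, -0.49, 0.405] pointing down, gripper open.
Joint ranges: [-2.78, 2.78], [-0.83, 1.72], [-1.28, 1.37], [-1.9, 2.12], [-1.57, 1.48], [-3.14, 3.14]. Speed limits (rad/s): [2.57, 2.57, 3.14, 3.14, 3.14, 3.14].

INTERFACE

Orientations are given as a 3x3 rotation matrix whose columns are the frame's x, y, z axes.
In Python, from plant import arm, eyes gives the robot as it stands.
- The arm moves only by the tool send_rows, never from a script. Its argument "targets" is a list that holds one entry, the list of rows, each a list of 6 numbers: the shift along the tool's x, y, z in mm, then the turn, a rotation vector about the tool's x, y, z in rad. In form: [[[dx, dy, dz, rx, ry, rz], ...]]. A call has 1 to 12 rows; each row is the pose to reach, as a shift and turn from the pose commanded when the call began, along the tool's axes at that moment; what a row does not reach only later rows make up. A row lasts 1/12 s, in which the tool goes at most 41.7 mm and 7.16 degrees, less where a joint would pass 70% of its speed; a pose out of reach is approached as far as the arm can. A call with a gripper value outside its range is refused whole. "hand" is the closure, from 0 (fully open) to 1 (shut), set as the call begins (left out, the last holds). The fingers move at their own pace and stop on an object; "grip_force" is the grip in N (left out, the last holds). Time passes only in rows, so rows that repeat a pose let the fingers close. It gives the time, the measured TCP pose, the force, the opening and the grip force at its end, in the units of the state.
- arm.read_state(): the state, without advancing time (a new reading comes with each control period).
- eyes.get_image(name): name is "scene" or "top" or "wrist"; returns the picture (384x512x3 uint8, red, green, blue); there is no depth.
- eyes.camera_params(name): a dict with "K" (3x3 intrinsics, pixels), "rvec" (rotation vector, rad) and "tvec" (3), from world to camera coordinates, as OpenCV has them. Camera axes: x right, y down, z forward; pixel columns grow to the right and rows downward; lengths in m; the calibration is good to about 2 mm. The wrist camera is an equidistant fisheye: a pixel r from the principal point sees the ray r / f radians off the axis. A picture is of the moment at which its call begins: read the wrist's pose just before it. camera_params takes no time and is no camera call; for the wrist camera it gives the pose at the moment of the call.
- arm.hand_in(): hands the job in; it is judged then, once.
The state is a dict: "time": time; "qpos": joint angles; "qd": joint speeds; "effort": joint torques, N m; "eef_pos": TCP position; "tool_rot": TCP orientation; "contact_force": force on the tool from outside, world axes, zero at the start; "torque": the same for the moment, N m; "grip_width": finger opening in m; "gripper_force": force on a finger pad.
Only numpy, scipy, OpenCV 4.12 (cv2) and the standard library are available. Lean on these libraries where they do the work, as an engineer would, in place of code of your own. Each camera call takes 0.05 s, during which the arm holds its last target. There are 200 camera calls.

TASK

Take the skewer off its stand by the handle, thread it through the holes of all three clay loom weights in the tray and push it on until its tip presses lightly against the sprung stop at the tray's far end. Then lift the three weights out together on the skewer and hang it back in both notches of its stand with the weights on it. The clay is brittle and the stop is delicate: feel your way, never push hard, do not touch the weights with the gripper, and leave the jar, the curved jug handle and the pierced sherd alone.

Things in the scene. Friction and masses are not known exactly. Their poses are not given: they have to be found in the camera images.
- skewer: Skewer, 250 mm long, 70 g, tip-heavy when loaded: grip firmly. Origin: centre of its dark wooden handle, on its axis, where to grasp. y axis to the tip, x level across, z up. Handle 18 mm wide (grip across x), 60 mm long (y -30 to 30), 24 mm high. Square neck 12 x 12 mm from y = 30 to 58 mm, then a round rod 8 mm thick. It starts in the notches of its stand, handle overhanging the front.
- skewer_tip (a point): The skewer's point, on its axis at y = 220 mm. The last 22 mm taper from 8 to 3 mm thick.
- skewer_neck (a point): Point on the skewer's axis at y = 45 mm, which belongs in the front notch.
- skewer_end (a point): Point on the skewer's axis at y = 188 mm, which belongs in the rear notch.
- stand: Wooden stand, fixed: base 60 x 170 x 8 mm, two notched posts 8 mm thick, 48 mm wide, about 94 mm high, 143 mm apart along its y axis. Origin: centre of its underside; y from the front post (square notch) to the rear post (V notch). The skewer lies in it along y, tip to +y, axis 80 mm above the worktop.
- notch_front (a point): Where the skewer's axis lies in the front notch: a U 14 mm wide for the square neck, flaring to 28 mm at the post's top, 14 mm above this point.
- notch_rear (a point): Where the skewer's axis lies in the rear notch: an open V of 90 degrees, its post's top 12 mm above this point.
- rack: Wooden tray, fixed: base 62 x 190 x 6 mm, three pockets in a row along its y axis (middles at y = -31, 0, 31 mm), walls 24 mm high; weights can shift 2 mm in them. Origin: on the worktop under the middle pocket. The skewer enters from -y towards +y at 46 mm height. A post with the stop stands at the +y end.
- stop_line (a point): On the tray's axis at y = 100 mm, 46 mm high: the middle of the stop's range. The stop is a rubber pad 22 mm across facing -y on a post 68 mm high. It is clamped elsewhere each time, pad face anywhere from 10 mm before to 10 mm beyond this point; its place is not measured: find it by feel. The pad yields up to 6 mm at 2.5 N per mm, then is hard.
- weight_1: Clay loom weight, the first one the skewer comes to: a truncated pyramid 56 mm high, 44 x 24 mm at the foot and 30 x 17 mm at the top, about 50 g, standing in its pocket. Origin: centre of its hole, 40 mm above its foot; the hole is 14 mm across and runs right through along the weight's y axis (z up).
- weight_2: Clay loom weight, the second one the skewer comes to: a truncated pyramid 56 mm high, 44 x 24 mm at the foot and 30 x 17 mm at the top, about 50 g, standing in its pocket. Origin: centre of its hole, 40 mm above its foot; the hole is 14 mm across and runs right through along the weight's y axis (z up).
- weight_3: Clay loom weight, the third one the skewer comes to: a truncated pyramid 56 mm high, 44 x 24 mm at the foot and 30 x 17 mm at the top, about 50 g, standing in its pocket. Origin: centre of its hole, 40 mm above its foot; the hole is 14 mm across and runs right through along the weight's y axis (z up).
- jar: Bystander: lidded jar, 71 mm across, 110 mm high. Origin: centre of its underside. Leave it.
- strap: Bystander: broken-off curved grey jug handle, 81 x 134 x 40 mm, lying flat. Origin: centre of its underside. Leave it.
- lug: Bystander: pierced brown sherd, 54 x 84 x 16 mm, lying flat. Origin: centre of its underside. Leave it.
Things that resemble listed ones, but are neither listed nor needed, are in the scene too. What is shaped like the weight_1 but green or red is not meant.

How it is judged:
On the way, in this order (a step that is already met when the one before it is completed fails the run):
1. the skewer runs through all three weights and its tip presses on the stop with more than 2 N (y of weight_1 in the frame of skewer between 0.055 and 0.205 m and x of weight_1 in the frame of skewer between -0.008 and 0.008 m and z of weight_1 in the frame of skewer between -0.012 and 0.008 m and y of weight_2 in the frame of skewer between 0.055 and 0.205 m and x of weight_2 in the frame of skewer between -0.008 and 0.008 m and z of weight_2 in the frame of skewer between -0.012 and 0.008 m and y of weight_3 in the frame of skewer between 0.055 and 0.205 m and x of weight_3 in the frame of skewer between -0.008 and 0.008 m and z of weight_3 in the frame of skewer between -0.012 and 0.008 m and contact force between skewer and rack above 2 N), for 0.2 s.
2. all three weights are lifted out of the tray on the skewer (y of weight_1 in the frame of skewer between 0.055 and 0.205 m and x of weight_1 in the frame of skewer between -0.008 and 0.008 m and z of weight_1 in the frame of skewer between -0.012 and 0.008 m and y of weight_2 in the frame of skewer between 0.055 and 0.205 m and x of weight_2 in the frame of skewer between -0.008 and 0.008 m and z of weight_2 in the frame of skewer between -0.012 and 0.008 m and y of weight_3 in the frame of skewer between 0.055 and 0.205 m and x of weight_3 in the frame of skewer between -0.008 and 0.008 m and z of weight_3 in the frame of skewer between -0.012 and 0.008 m and height (world z) of each of weight_1, weight_2, weight_3 above 0.068 m and contact force between each of weight_1, weight_2, weight_3 and rack below 0.1 N), for 0.2 s.
At the end, for the whole second after the job is handed in: The skewer lies in both notches of the stand (its neck and end points within 4 mm sideways and in height and 12 mm along the stand of the notch points), all three weights hang on its rod clear of the tray, and all is at rest (y of weight_1 in the frame of skewer between 0.055 and 0.205 m and x of weight_1 in the frame of skewer between -0.008 and 0.008 m and z of weight_1 in the frame of skewer between -0.012 and 0.008 m and y of weight_2 in the frame of skewer between 0.055 and 0.205 m and x of weight_2 in the frame of skewer between -0.008 and 0.008 m and z of weight_2 in the frame of skewer between -0.012 and 0.008 m and y of weight_3 in the frame of skewer between 0.055 and 0.205 m and x of weight_3 in the frame of skewer between -0.008 and 0.008 m and z of weight_3 in the frame of skewer between -0.012 and 0.008 m and height (world z) of each of weight_1, weight_2, weight_3 above 0.068 m and x of skewer_neck in the frame of notch_front between -0.004 and 0.004 m and y of skewer_neck in the frame of notch_front between -0.012 and 0.012 m and z of skewer_neck in the frame of notch_front between -0.004 and 0.004 m and x of skewer_end in the frame of notch_rear between -0.004 and 0.004 m and y of skewer_end in the frame of notch_rear between -0.012 and 0.012 m and z of skewer_end in the frame of notch_rear between -0.004 and 0.004 m and linear speed of each of weight_1, weight_2, weight_3, skewer below 0.03 m/s); the robot touches nothing.
It fails at once if the skewer pushed on the tray or its stop with more than 20 N (contact force between skewer and rack above 20 N).
It fails at once if the skewer pressed on a weight with more than 15 N (contact force between skewer and weight_1 above 15 N or contact force between skewer and weight_2 above 15 N or contact force between skewer and weight_3 above 15 N).
It fails at once if a weight touched by the gripper or arm with more than 1 N (contact force between any of weight_1, weight_2, weight_3 and the fingers above 1 N or contact force between any of weight_1, weight_2, weight_3 and the arm above 1 N).
It fails at once if the jar, jug handle or pierced sherd moved by more than 20 mm (distance of any of jar, strap, lug from where it was at the start of the episode above 0.02 m).
It also fails if it takes over 66 s, if anything falls off the work surface, if the arm or the gripper's body presses on something with over 40 N, if the wrist force passes 120 N, or if a joint passes its speed limit or range.

## Working session

There is one attempt and no reset: what is moved stays moved. The work goes in short steps, Python scripts to look and compute and a tool call to move; the robot and the scene stay as the last step left them, time stands still between calls to the robot, and variables do not carry over. Pictures are saved under pics/ and viewed, at most 10 in all, crops included, and the job is handed in when it is done.

Besides the shell and the picture viewer there is one more tool, called after "Call:" as name(argument=value, ...) on one line, values as JSON. send_rows: Moves the arm, as the interface text tells. Its arguments: {"type":"object","properties":{"targets":{"type":"array","items":{"type":"array","items":{"type":"array","items":{"type":"number"}}}},"hand":{"type":"number"},"grip_force":{"type":"number"}},"required":["targets"]}

```bash
mkdir -p pics
python3 - <<'E'
from plant import arm, eyes
import cv2,numpy as np
for n in ("scene","top"):
    cv2.imwrite(f"pics/{n}0.png",eyes.get_image(n)[...,::-1])
    p=eyes.camera_params(n);print(n,p)
s=arm.read_state();print({k:np.round(v,3).tolist() for k,v in s.items()})
E
```

```text
scene {'K': array([[438.91392676,   0.        , 250.46240903],
       [  0.        , 438.91392676, 195.40050035],
       [  0.        ,   0.        ,   1.        ]]), 'rvec': array([ 1.13075214, -2.12764017,  1.17048241]), 'tvec': array([0.39128441, 0.3078903 , 0.72936959])}
top {'K': array([[417.22901084,   0.        , 255.29899644],
       [  0.        , 417.22901084, 193.06025776],
       [  0.        ,   0.        ,   1.        ]]), 'rvec': array([ 2.15832298, -2.21881486,  0.05536043]), 'tvec': array([0.09613018, 0.55850543, 1.36158602])}
{'time': 0.1, 'qpos': [-1.204, 0.261, -0.139, 1.173, 0.0, 1.571], 'qd': [0.001, -0.0, 0.003, 0.002, -0.001, -0.0], 'effort': [-0.001, -40.651, 25.453, 0.01, 0.0, 0.0], 'eef_pos': [0.188, -0.49, 0.404], 'tool_rot': [[0.933, 0.359, -0.001], [0.359, -0.933, 0.002], [0.0, -0.002, -1.0]], 'contact_force': [-0.541, -0.187, -0.172], 'torque': [-0.021, 0.015, 0.009], 'gripper_force': 0.0, 'grip_width': 0.085}
```

View pics/scene0.png

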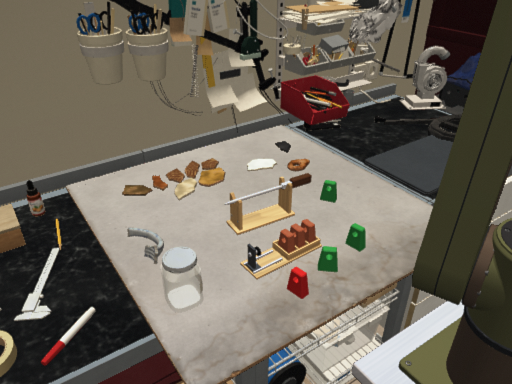

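View pics/top0.png

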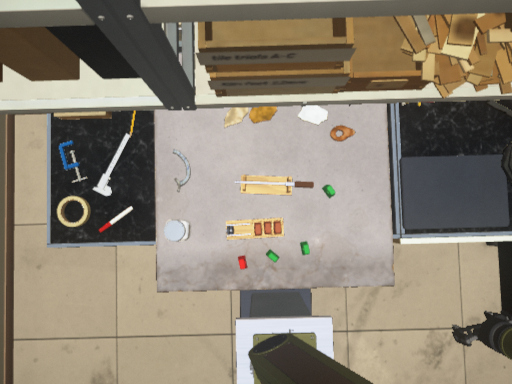

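The scene shows the skewer on its stand: handle at (302,181) in scene and (304,184) in top, tip towards the left (world +y). The tray has three brown weights at scene (283–310,235) and its stop at (253,257); in top the weights are at (256–280,228) and the stop at (230,229).
Lookalikes in scene: green at (329,190), (357,236) and (328,259), red at (298,283). None of these is meant; the three brown weights in the tray are.

Run:
```python
import cv2,numpy as np
s=cv2.imread("pics/scene0.png")[170:280,215:330]; t=cv2.imread("pics/top0.png")[170:245,222:322]
a=cv2.resize(s,None,fx=4,fy=4,interpolation=cv2.INTER_CUBIC); b=cv2.resize(t,None,fx=3.4,fy=3.4,interpolation=cv2.INTER_CUBIC)
m=np.zeros((440,800,3),np.uint8); m[:,:460]=a; m[:b.shape[0],460:]=b
cv2.imwrite("pics/crop1.png",m)
```

```text
(no output)
```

View pics/crop1.png

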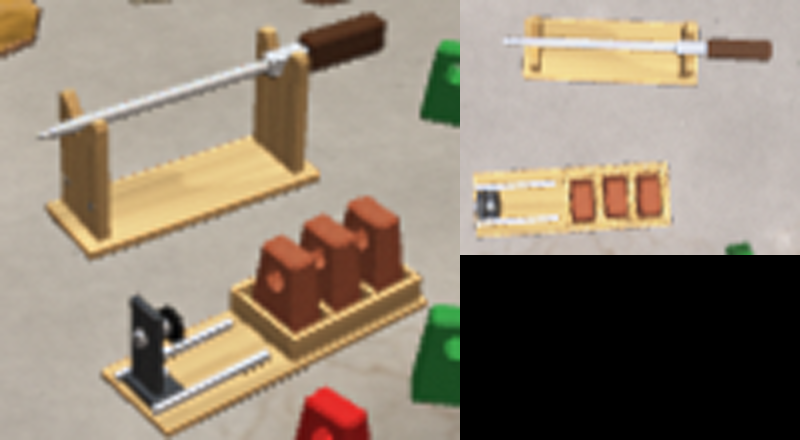

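The crop confirms the choice: the handle is at right, the rod runs left to its tip, and the three brown weights sit in the tray in line with the black stop. The base corners are clear enough for a first pose fit.

```bash
cat > h.py <<'E'
from plant import arm, eyes
import cv2,numpy as np
from scipy.optimize import least_squares
P={n:eyes.camera_params(n) for n in("scene","top")}
def proj(n,X):
    p=P[n]; return cv2.projectPoints(np.array(X,float).reshape(-1,3),p["rvec"],p["tvec"],p["K"],None)[0][:,0]
def T(q,X):
    X=np.array(X,float); c,s=np.cos(q[2]),np.sin(q[2])
    return np.c_[q[0]+c*X[:,0]-s*X[:,1], q[1]+s*X[:,0]+c*X[:,1], X[:,2]]
E
python3 - <<'E'
from h import *
S=lambda L:[("scene",(215+(x+.5)/4-.5,170+(y+.5)/4-.5)) for x,y in L]
Tp=lambda L:[("top",(222+(x-460+.5)/3.4-.5,170+(y+.5)/3.4-.5)) for x,y in L]
def fit(obs,X,q0):
    f=lambda q:np.concatenate([proj(n,[p])[0]-uv for (n,uv),p in zip(obs,T(q,X))])
    r=least_squares(f,q0,loss='soft_l1');print(np.round(r.x,4),np.round(r.fun.reshape(-1,2),1).tolist());return r.x
# x local: y=+1 world => local x = +world x at yaw 0
fit(S([(48,207),(93,250),(318,173)])+Tp([(526,18),(697,25),(698,85),(525,78)]),
 [[.03,.085,8e-3],[-.03,.085,8e-3],[-.03,-.085,8e-3],[.03,.085,8e-3],[.03,-.085,8e-3],[-.03,-.085,8e-3],[-.03,.085,8e-3]],[.5,0,0])
fit(S([(40,136)])+Tp([(503,41),(771,49),(708,48)]),[[0,.220,.08],[0,.22,.08],[0,-.03,.088],[0,.03,.08]],[.5,0,0])
E
python3 - <<'E'
from h import *
S=lambda L:[("scene",(215+(x+.5)/4-.5,170+(y+.5)/4-.5)) for x,y in L]
Tp=lambda L:[("top",(222+(x-460+.5)/3.4-.5,170+(y+.5)/3.4-.5)) for x,y in L]
obs=S([(103,375),(168,430)])+Tp([(474,173),(668,163),(672,227),(476,236),(582,201),(617,197),(651,196)])
def pts(e): 
    a,b=e,e-.19
    return [[.031,a,6e-3],[-.031,a,6e-3],[.031,a,6e-3],[.031,b,6e-3],[-.031,b,6e-3],[-.031,a,6e-3],[0,.031,.062],[0,0,.062],[0,-.031,.062]]
f=lambda q:np.concatenate([proj(n,[p])[0]-uv for (n,uv),p in zip(obs,T(q[:3],pts(q[3])))])
r=least_squares(f,[.4,0,0,.13],loss='soft_l1');print(np.round(r.x,4),np.round(r.fun.reshape(-1,2),1).tolist())
p=eyes.camera_params("wrist");print(p)
R=cv2.Rodrigues(p["rvec"])[0];c=-R.T@p["tvec"];s=arm.read_state();Rt=s["tool_rot"]
print("cam in tool",Rt.T@(c-s["eef_pos"]),"axes",np.round(Rt.T@R.T,3))
E
```

```text
[ 0.5886  0.0434 -0.06  ] [[-0.5, -0.3], [-0.2, 1.4], [1.2, 0.2], [0.0, -0.1], [0.7, -0.6], [-0.1, -0.2], [-0.3, 0.2]]
[ 0.5816 -0.0741 -0.0646] [[-0.3, 0.9], [0.0, -0.2], [0.8, 0.1], [-0.1, -0.1]]
[0.4459 0.0439 0.0266 0.1366] [[-0.2, -0.9], [-0.1, 1.1], [-0.0, -0.1], [0.1, -0.2], [0.0, -0.3], [0.3, 0.2], [0.5, -0.2], [-0.1, 0.5], [-0.3, 0.2]]
{'K': array([[297.31863964,   0.        , 253.81773606],
       [  0.        , 297.31863964, 191.84771554],
       [  0.        ,   0.        ,   1.        ]]), 'rvec': array([-2.40721271,  1.65126568,  0.21962001]), 'tvec': array([-0.5262955 , -0.03423752,  0.37885741])}
cam in tool [0.06550208 0.00236105 0.03021022] axes [[ 0.001 -0.966 -0.258]
 [ 1.     0.001  0.   ]
 [ 0.    -0.258  0.966]]
```

```bash
cat >> h.py <<'E'
from scipy.spatial.transform import Rotation as Ro
def Rdown(yaw): # tool x along tray/skewer direction at given yaw (0: +y world), z down
    a=yaw+np.pi/2; x=np.array([np.cos(a),np.sin(a),0]); z=np.array([0,0,-1.]); return np.c_[x,np.cross(z,x),z]
def go(pos,yaw,pos0=None,R0=None,v=True):
    s=arm.read_state(); p=np.array(s["eef_pos"] if pos0 is None else pos0);R=np.array(s["tool_rot"] if R0 is None else R0)
    d=R.T@(np.array(pos)-p)*1000; w=Ro.from_matrix(R.T@Rdown(yaw)).as_rotvec()
    print("t",s["time"],"move",np.round(d,1),np.round(w,4),"F",np.round(s["contact_force"],1),"grip",s["grip_width"])
E
python3 -c "
from h import *
go([.515,.04,.40],-.06)"
```

```text
t 0.1 move [ 495.1 -377.3    4.6] [-1.600e-03 -1.000e-03 -1.144e+00] F [-0.5 -0.2 -0.2] grip 0.0851658297187867
```

Call:
send_rows(targets=[[[15, -11, 0, 0, 0, -0.03], [40, -31, 0, 0, 0, -0.1], [70, -53, 0, 0, 0, -0.17], [100, -76, 1, 0, 0, -0.24], [130, -99, 1, 0, 0, -0.31], [160, -122, 2, 0, 0, -0.38], [190, -145, 2, 0, 0, -0.45], [220, -168, 2, 0, 0, -0.52], [250, -190, 2, 0, 0, -0.59], [280, -213, 3, 0, 0, -0.66], [310, -236, 3, 0, 0, -0.73], [340, -259, 3, 0, 0, -0.8]]], hand=0)

```text
time: 1.1
eef_pos: [0.4131, -0.1245, 0.4015]
tool_rot: [[0.39, 0.921, -0.0], [0.921, -0.39, 0.0], [-0.0, -0.0, -1.0]]
contact_force: [1.0, -1.4, -0.1]
grip_width: 0.0856
gripper_force: 0.0
```

```bash
python3 -c "
from h import *
print(arm.read_state()['eef_pos'])
go([.515,.04,.40],-.06)"
```

```text
[ 0.41310314 -0.12451773  0.4014769 ]
t 1.1 move [191.2  29.7   1.4] [-5.000e-04  1.000e-04 -3.405e-01] F [ 1.  -1.4 -0.1] grip 0.08558172864461956
```

Call:
send_rows(targets=[[[30, 5, 0, 0, 0, -0.06], [60, 10, 0, 0, 0, -0.12], [90, 15, 1, 0, 0, -0.18], [120, 20, 1, 0, 0, -0.24], [150, 25, 1, 0, 0, -0.29], [175, 28, 1, 0, 0, -0.33], [190, 30, 1, 0, 0, -0.34], [190, 30, 1, 0, 0, -0.34], [190, 30, 1, 0, 0, -0.34], [190, 30, 1, 0, 0, -0.34]]])

```text
time: 1.93
eef_pos: [0.5144, 0.0358, 0.4004]
tool_rot: [[0.065, 0.998, -0.001], [0.998, -0.065, -0.001], [-0.001, -0.001, -1.0]]
contact_force: [0.1, 0.0, 0.5]
grip_width: 0.0853
gripper_force: 0.0
```

Run:
```python
from h import *
import pickle
p=eyes.camera_params("wrist"); im=eyes.get_image("wrist"); pickle.dump(p,open("w1.pkl","wb"))
print(arm.read_state()['eef_pos'])
cv2.imwrite("pics/w1raw.png",im[...,::-1])
cv2.imwrite("pics/w1.png",cv2.resize(im[...,::-1],(800,600),interpolation=cv2.INTER_CUBIC))
```

```text
[0.51432003 0.03557404 0.40055516]
```

View pics/w1.png

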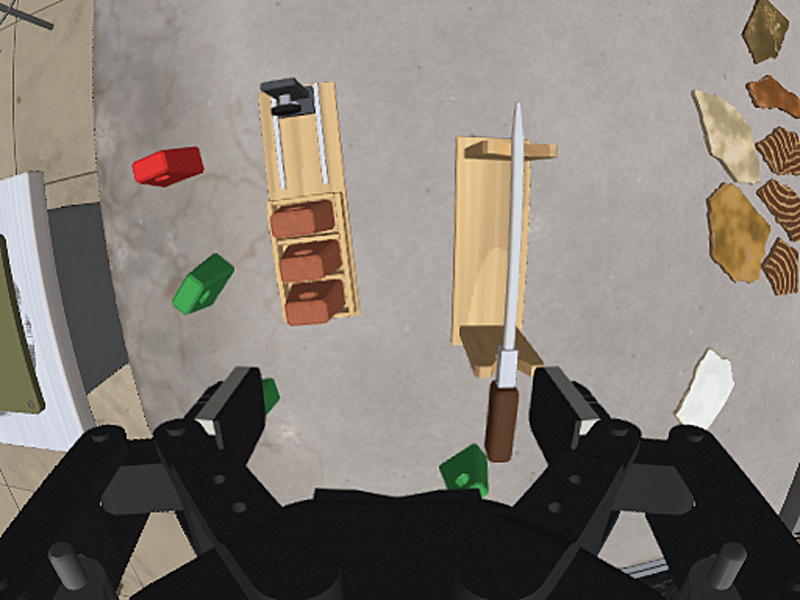

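The wrist view shows the tray with its stop at (287,100) and weights at (303,217), (310,260), (316,303); the skewer runs from its tip at (518,103) to its handle at (502,425). I'll crop both for exact pixels.

Run:
```python
import cv2,numpy as np
im=cv2.imread("pics/w1raw.png")
f=lambda c,k:cv2.resize(c,None,fx=k,fy=k,interpolation=cv2.INTER_CUBIC)
m=np.zeros((600,800,3),np.uint8)
a=f(im[45:215,160:240],3.5);m[:a.shape[0],:a.shape[1]]=a
b=f(im[60:180,285:365],4.8);m[:b.shape[0],300:300+b.shape[1]][:576]=b[:576,:]
c=f(im[200:300,300:345],2.6);
m[:260,684:684+c.shape[1]]=c[:260,:116]
cv2.imwrite("pics/crop2.png",m)
```

```text
(no output)
```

View pics/crop2.png

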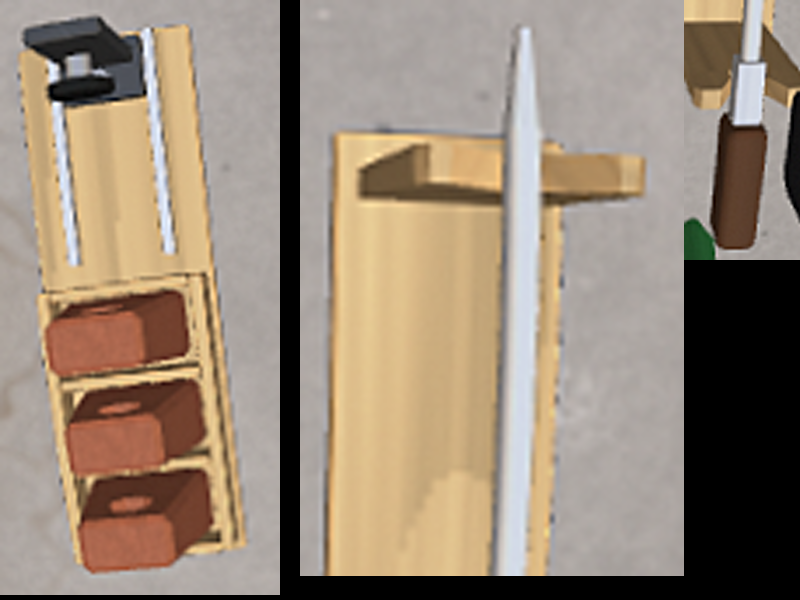

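```bash
cat >> h.py <<'E'
def projw(X,p):
    return cv2.fisheye.projectPoints(np.array(X,float).reshape(-1,1,3),p["rvec"].reshape(3,1),p["tvec"].reshape(3,1),p["K"],np.zeros(4))[0][:,0]
E
python3 - <<'E'
from h import *
import pickle
p=pickle.load(open("w1.pkl","rb"))
h=lambda L,x0,u0,v0,k:[(u0+(x-x0+.5)/k-.5,v0+(y+.5)/k-.5) for x,y in L]
A=lambda L:h(L,0,160,45,3.5);B=lambda L:h(L,300,285,60,4.8);C=lambda L:h(L,684,300,200,2.6)
def fit(obs,X,q0,g=None):
    f=lambda q:(projw(T(q,X),p)-np.array(obs)).ravel()
    r=least_squares(f,q0,loss='soft_l1');print(np.round(r.x,4),np.round(r.fun.reshape(-1,2),1).tolist());return r.x
print("skewer");q=fit(B([(524,28)])+C([(745,119),(735,246)]),[[0,.22,.08],[0,.03,.092],[0,-.03,.092]],[.58,-.074,-.06])
print("stand");fit(B([(335,133),(563,200)])+[(453/1.5625,343/1.5625)],[[-.03,.085,.008],[.03,.062,.008],[-.03,-.085,.008]],[.58,.04,-.06])
print("tray w");fit(A([(130,541),(116,446),(95,347)]),[[0,-.031,.062],[0,0,.062],[0,.031,.062]],[.446,.044,.027])
def fw(c,y):
    print("w");return fit(A(c),[[-.015,y+.0085,.062],[.015,y+.0085,.062],[.015,y-.0085,.062],[-.015,y-.0085,.062]],[.446,.044,.027])
fw([(85,519),(172,513),(175,562),(88,572)],-.031);fw([(71,428),(157,416),(162,466),(74,474)],0);fw([(49,325),(138,318),(143,367),(50,376)],.031)
print("tray base");fit(A([(189,27),(244,546)]),[[.031,.1366,.006],[.031,-.0534,.006]],[.446,.044,.027])
print("pad");r=least_squares(lambda q:(projw([[q[0],q[1],.046]],p)-np.array(A([(81,86)]))).ravel(),[.44,.14]);print(r.x)
E
```

```text
skewer
[ 0.5825 -0.0712 -0.0726] [[-0.1, -3.7], [1.1, 2.3], [-0.7, 0.2]]
stand
[ 0.5924  0.045  -0.0509] [[-0.4, -1.9], [0.0, 4.1], [0.4, -0.1]]
tray w
[0.4493 0.0425 0.0717] [[0.4, 0.3], [-0.8, -0.1], [0.3, -0.2]]
w
[0.4503 0.0427 0.0178] [[-1.6, 0.1], [0.2, -0.3], [1.3, 0.6], [-0.2, -0.3]]
w
[0.4498 0.0423 0.0364] [[-1.9, -1.0], [0.5, -0.7], [1.2, 0.6], [-0.5, 1.2]]
w
[ 0.4462  0.0424 -0.0077] [[-1.4, -0.6], [0.6, -1.0], [0.5, 1.0], [-0.2, 0.6]]
tray base
[0.4484 0.043  0.0286] [[-0.1, -0.8], [0.1, 0.9]]
pad
[0.44509292 0.1553838 ]
```

```bash
python3 -c "
from h import *
go([.582,-.073,.300],-.065);go([.582,-.073,.235],-.065)"
```

```text
t 1.9833 move [-103.8   74.8  100.5] [-0.0011  0.0007 -0.0007] F [ 1.  -0.5 -0.4] grip 0.08498101037383392
t 1.9833 move [-103.8   74.8  165.5] [-0.0011  0.0007 -0.0007] F [ 1.  -0.5 -0.4] grip 0.08498101037383392
```

Call:
send_rows(targets=[[[-15, 11, 10, 0, 0, 0], [-45, 33, 30, 0, 0, 0], [-75, 55, 60, 0, 0, 0], [-95, 69, 85, 0, 0, 0], [-104, 75, 105, 0, 0, 0], [-104, 75, 125, 0, 0, 0], [-104, 75, 145, 0, 0, 0], [-104, 75, 158, 0, 0, 0], [-104, 75, 165, 0, 0, 0], [-104, 75, 165, 0, 0, 0], [-104, 75, 165, 0, 0, 0], [-104, 75, 165, 0, 0, 0]]])

```text
time: 2.98
eef_pos: [0.5836, -0.0724, 0.237]
tool_rot: [[0.065, 0.998, 0.002], [0.998, -0.065, -0.0], [-0.0, 0.002, -1.0]]
contact_force: [-0.2, -0.1, -0.5]
grip_width: 0.0855
gripper_force: 0.0
```

Run:
```python
from h import *
import pickle
go([.582,-.073,.235],-.065)
p=eyes.camera_params("wrist"); im=eyes.get_image("wrist"); pickle.dump(p,open("w2.pkl","wb"))
cv2.imwrite("pics/w2.png",cv2.resize(im[...,::-1],(800,600),interpolation=cv2.INTER_CUBIC))
```

```text
t 2.9833 move [-0.7 -1.6  2. ] [0.002  0.0002 0.0004] F [-0.2 -0.1 -0.5] grip 0.08545962207316753
```

View pics/w2.png

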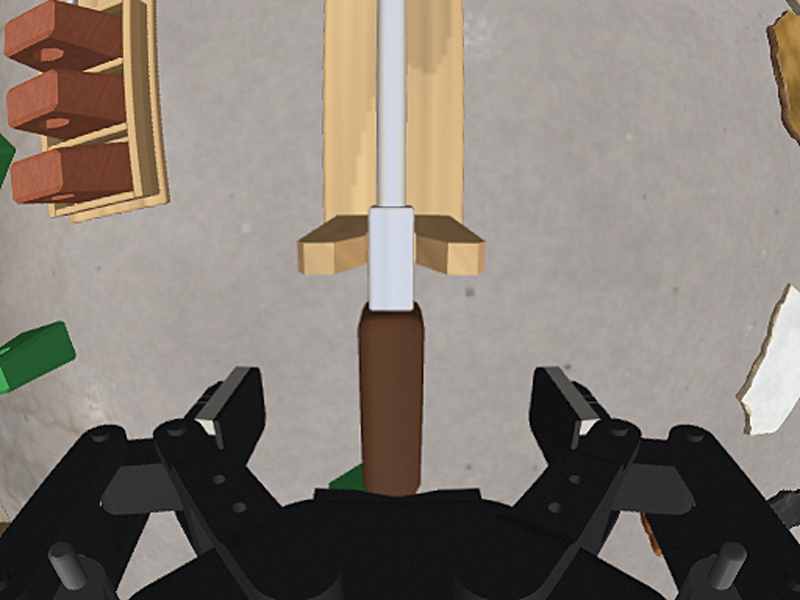

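Call:
send_rows(targets=[[[0, -1, 1, 0, 0, 0], [0, -2, 2, 0, 0, 0], [0, -2, 2, 0, 0, 0], [0, -2, 2, 0, 0, 0]]])

```text
time: 3.37
eef_pos: [0.5812, -0.0718, 0.2339]
tool_rot: [[0.064, 0.998, 0.0], [0.998, -0.064, -0.0], [-0.0, 0.0, -1.0]]
contact_force: [0.5, -0.2, 0.1]
grip_width: 0.0854
gripper_force: 0.0
```

Call:
send_rows(targets=[[[0, 0, 0, 0, 0, 0], [0, 0, 0, 0, 0, 0], [0, 0, 0, 0, 0, 0], [0, 0, 0, 0, 0, 0], [0, 0, 0, 0, 0, 0], [0, 0, 0, 0, 0, 0], [0, 0, 0, 0, 0, 0], [0, 0, 0, 0, 0, 0], [0, 0, 0, 0, 0, 0], [0, 0, 0, 0, 0, 0], [0, 0, 0, 0, 0, 0], [0, 0, 0, 0, 0, 0]]], hand=1, grip_force=110)

```text
time: 4.37
eef_pos: [0.5814, -0.0719, 0.2339]
tool_rot: [[0.064, 0.998, 0.001], [0.998, -0.064, 0.0], [0.0, 0.001, -1.0]]
contact_force: [0.4, -0.0, 2.2]
grip_width: 0.0164
gripper_force: 107.2
```

Run:
```python
from h import *
for uv in [(306,248),(329,190)]:
    r=least_squares(lambda q:proj("top",[[q[0],q[1],.05]])[0]-uv,[.4,0]);print(uv,r.x)
go([.5814,-.0719,.290],-.064)
go([.4623,-.2525,.290],.045)
```

```text
(306, 248) [ 0.37874214 -0.07666073]
(329, 190) [ 0.56226409 -0.1569885 ]
t 4.3667 move [  0.    0.  -56.1] [ 0.0005 -0.     -0.    ] F [ 0.4 -0.   2.2] grip 0.016439595555268492
t 4.3667 move [-187.8 -107.3  -56.2] [ 0.0005 -0.     -0.109 ] F [ 0.4 -0.   2.2] grip 0.016439595555268492
```

Call:
send_rows(targets=[[[0, 0, -4, 0, 0, 0], [0, 0, -12, 0, 0, 0], [0, 0, -24, 0, 0, 0], [0, 0, -36, 0, 0, 0], [0, 0, -46, 0, 0, 0], [0, 0, -54, 0, 0, 0], [0, 0, -56, 0, 0, 0], [0, 0, -56, 0, 0, 0]]])

```text
time: 5.03
eef_pos: [0.5815, -0.0719, 0.2906]
tool_rot: [[0.064, 0.998, 0.001], [0.998, -0.064, -0.0], [-0.0, 0.001, -1.0]]
contact_force: [1.0, -0.5, -0.3]
grip_width: 0.0162
gripper_force: 107.6
```

Run:
```python
from h import *
print(arm.read_state()['eef_pos'],arm.read_state()['torque'])
go([.4623,-.2525,.290],.045)
cv2.imwrite("pics/s2raw.png",eyes.get_image("scene")[...,::-1])
```

```text
[ 0.58145037 -0.07194551  0.2905731 ] [-0.13657452 -0.00311317  0.02687673]
t 5.0333 move [-187.8 -107.4    0.5] [ 0.0013  0.0003 -0.1089] F [ 1.  -0.5 -0.3] grip 0.016196449215734883
```

Call:
send_rows(targets=[[[-8, -4, 0, 0, 0, 0], [-25, -14, 0, 0, 0, -0.01], [-45, -26, 0, 0, 0, -0.03], [-68, -39, 0, 0, 0, -0.04], [-92, -52, 0, 0, 0, -0.055], [-116, -66, 0, 0, 0, -0.07], [-140, -80, 0, 0, 0, -0.085], [-162, -93, 0, 0, 0, -0.1], [-178, -102, 0, 0, 0, -0.109], [-188, -107, 0, 0, 0, -0.109], [-188, -107, 0, 0, 0, -0.109], [-188, -107, 0, 0, 0, -0.109]]])

```text
time: 6.08
eef_pos: [0.4622, -0.2529, 0.2893]
tool_rot: [[-0.044, 0.999, -0.0], [0.999, 0.044, 0.001], [0.001, -0.0, -1.0]]
contact_force: [-0.3, -0.4, -0.0]
grip_width: 0.0165
gripper_force: 107.6
```

Run:
```python
from h import *
s=arm.read_state();print(s['eef_pos'])
go([.4623,-.2525,.200],.045)
```

```text
[ 0.4621795  -0.25289172  0.28934729]
t 6.0833 move [ 0.3  0.2 89.3] [-0.0002 -0.0009 -0.0014] F [-0.3 -0.4 -0. ] grip 0.01647554534930276
```

Call:
send_rows(targets=[[[0, 0, 5, 0, 0, 0], [0, 0, 15, 0, 0, 0], [0, 0, 30, 0, 0, 0], [0, 0, 45, 0, 0, 0], [0, 0, 60, 0, 0, 0], [0, 0, 74, 0, 0, 0], [0, 0, 84, 0, 0, 0], [0, 0, 89, 0, 0, 0], [0, 0, 89, 0, 0, 0], [0, 0, 89, 0, 0, 0], [0, 0, 89, 0, 0, 0]]])

```text
time: 7.0
eef_pos: [0.463, -0.2528, 0.2013]
tool_rot: [[-0.045, 0.999, 0.001], [0.999, 0.045, -0.001], [-0.001, 0.001, -1.0]]
contact_force: [0.4, 0.2, -0.0]
grip_width: 0.0165
gripper_force: 107.6
```

Run:
```python
from h import *
import pickle
go([.4623,-.2525,.200],.045)
p=eyes.camera_params("wrist"); im=eyes.get_image("wrist")[...,::-1]; pickle.dump(p,open("w3.pkl","wb"))
sc=eyes.get_image("scene")[...,::-1].copy()
cv2.imwrite("pics/w3raw.png",im);cv2.imwrite("pics/s3raw.png",sc)
f=lambda c,k:cv2.resize(c,None,fx=k,fy=k,interpolation=cv2.INTER_CUBIC)
a=f(im[0:140,150:320],2.35); b=f(sc[200:275,240:375],2.95)
m=np.zeros((600,800,3),np.uint8);m[:a.shape[0],:a.shape[1]]=a;m[340:340+b.shape[0],:b.shape[1]]=b
c=f(im,.78);m[:c.shape[0],400:800]=c[:,:400]
cv2.imwrite("pics/m3.png",m);print(a.shape,b.shape)
# expected tip pixels
R=Rdown(.045); s=arm.read_state();R=np.array(s["tool_rot"])
tip=s["eef_pos"]+R@[.22,0,.1539];print("tip",tip,proj("scene",[tip]),projw([tip],p))
```

```text
t 7.0 move [ 0.3 -0.7  1.3] [0.0011 0.0007 0.0003] F [ 0.4  0.2 -0. ] grip 0.01653591083602428Traceback (most recent call last):
  File "<stdin>", line 10, in <module>
ValueError: could not broadcast input array from shape (300,399,3) into shape (300,400,3)
```

Run:
```python
from h import *
import pickle
p=pickle.load(open("w3.pkl","rb"));im=cv2.imread("pics/w3raw.png");sc=cv2.imread("pics/s3raw.png")
f=lambda c,k:cv2.resize(c,None,fx=k,fy=k,interpolation=cv2.INTER_CUBIC)
a=f(im[0:110,190:320],4.0); b=f(sc[200:275,240:375],3.5)
m=np.zeros((600,800,3),np.uint8);m[:262,:473]=b[:262,:473];m[264:264+336,:520]=a[:336]
c=f(im[:330],.55);m[:c.shape[0],480:480+c.shape[1]]=c[:,:320]
cv2.imwrite("pics/m3.png",m)
s=arm.read_state();R=np.array(s["tool_rot"])
tip=s["eef_pos"]+R@[.22,0,.1539];u=proj("scene",[tip])[0];w=projw([tip],p)[0]
print("tip",tip,(u-[240,200])*3.5,(w-[190,0])*4+[0,264])
```

```text
Traceback (most recent call last):
ValueError: could not broadcast input array from shape (262,472,3) into shape (262,473,3)
```

Run:
```python
from h import *
import pickle
p=pickle.load(open("w3.pkl","rb"));im=cv2.imread("pics/w3raw.png");sc=cv2.imread("pics/s3raw.png")
def put(c,k,y,x):
    c=cv2.resize(c,None,fx=k,fy=k,interpolation=cv2.INTER_CUBIC);d=m[y:y+c.shape[0],x:x+c.shape[1]];d[:]=c[:d.shape[0],:d.shape[1]]
m=np.zeros((600,800,3),np.uint8)
put(sc[200:275,240:375],3.5,0,0);put(im[0:110,190:320],4,264,0);put(im,.6,0,480)
cv2.imwrite("pics/m3.png",m)
s=arm.read_state();R=np.array(s["tool_rot"])
tip=s["eef_pos"]+R@[.22,0,.1539];u=proj("scene",[tip])[0];w=projw([tip],p)[0]
print("tip",tip,(u-[240,200])*3.5,(w-[190,0])*4+[0,264])
```

```text
tip [ 0.45323499 -0.03323607  0.04740009] [282.27362736  70.10171802] [ 250.70934356 -353.57479557]
```

View pics/m3.png

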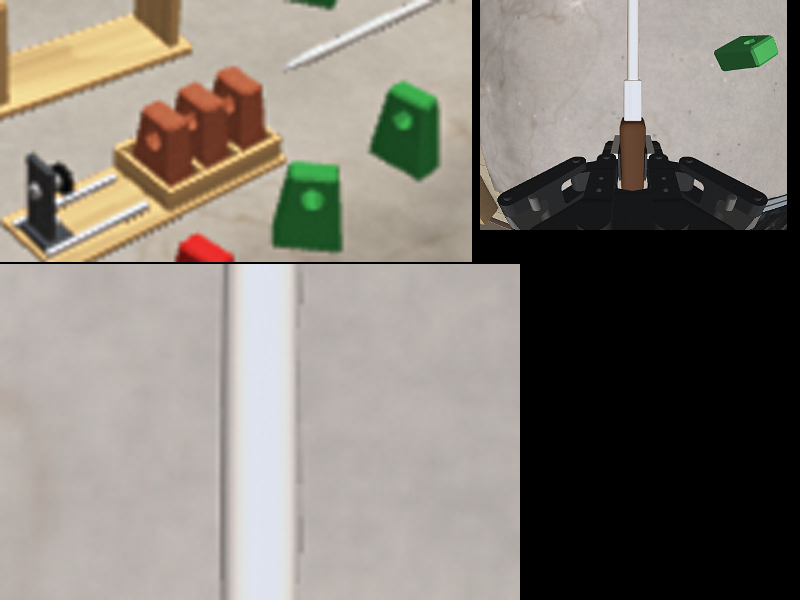

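The picture shows the skewer held straight. Its tip is at scene crop (284,68), within 1 raw pixel of the prediction. I'll check the weights in the same camera the same way.

```bash
python3 - <<'E'
from h import *
c=lambda X:np.round((proj("scene",X)-[240,200]+.5)*3.5-.5,1).tolist()
for n,(x,y) in dict(w1=(.4509,.0117),w2=(.4498,.0423),w3=(.4464,.0734)).items():
    print(n,"hole+y",c([[x,y+.0095,.046]]),"top",c([[x-.015,y+.0085,.062],[x+.015,y+.0085,.062],[x+.015,y-.0085,.062],[x-.015,y-.0085,.062]]))
E
python3 - <<'E'
import cv2
sc=cv2.imread("pics/s3raw.png")
cv2.imwrite("pics/m4.png",cv2.resize(sc[212:258,270:328],None,fx=12,fy=12,interpolation=cv2.INTER_CUBIC))
E
```

```text
w1 hole+y [[223.3, 101.8]] top [[240.9, 92.8], [211.4, 70.6], [231.2, 62.2], [260.9, 84.1]]
w2 hole+y [[187.9, 118.5]] top [[205.1, 109.7], [175.9, 86.7], [196.3, 78.1], [225.7, 100.7]]
w3 hole+y [[153.0, 137.8]] top [[169.8, 129.2], [140.9, 105.4], [161.9, 96.5], [191.1, 119.9]]
```

View pics/m4.png

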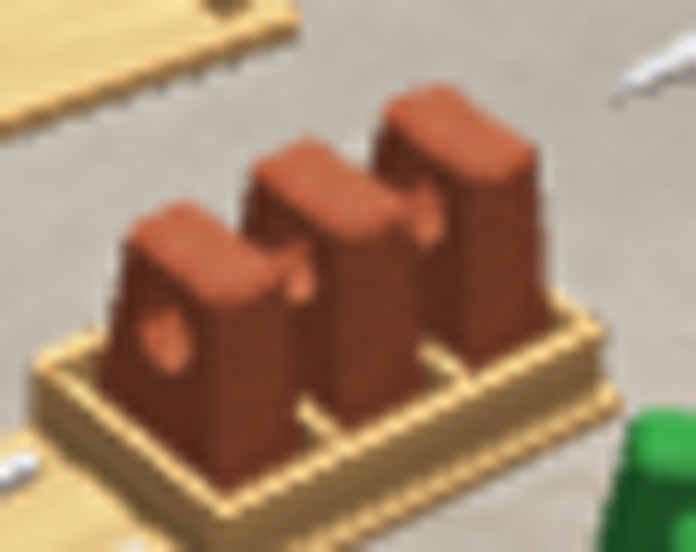

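Run:
```python
from h import *
m4=lambda x,y:np.array([270+(x+.5)/12-.5,212+(y+.5)/12-.5])
tp=lambda x,y:np.array([222+(x-460+.5)/3.4-.5,170+(y+.5)/3.4-.5])
# tops in scene: left, bottom, right, top corner means; top-view centres
obs={"w1":([(390,108),(480,180),(535,150),(440,88)],(651,196),.0117),"w2":([(255,172),(350,235),(403,205),(308,142)],(617,197),.0423),"w3":([(128,240),(215,303),(272,262),(180,205)],(582,201),.0734)}
for n,(c,t,y) in obs.items():
    u=np.mean([m4(*q) for q in c],0)
    f=lambda q,k:np.r_[(proj("scene",[[q[0],q[1],.061]])[0]-u)*(k!=1),(proj("top",[[q[0],q[1],.061]])[0]-tp(*t))*(k!=2)]
    print(n,[np.round(least_squares(f,[.45,y],args=(k,)).x,4).tolist() for k in(0,1,2)],np.round(least_squares(f,[.45,y],args=(0,)).fun,1))
r=least_squares(lambda q:proj("scene",[[q[0],q[1],.046]])[0]-m4(167,343),[.45,.08]);print("w3 hole face",r.x,"centre y",r.x[1]-.0095)
r=least_squares(lambda q:proj("scene",[[q[0],q[1],.0474]])[0]-m4(612,100),[.45,-.03]);print("tip scene",r.x)
```

```text
w1 [[0.4478, 0.0115], [0.4474, 0.0118], [0.4484, 0.011]] [-0.   0.2  0.1 -0.1]
w2 [[0.4478, 0.0436], [0.4473, 0.0436], [0.4483, 0.0435]] [ 0.1  0.1 -0.  -0.2]
w3 [[0.4454, 0.0764], [0.4445, 0.0764], [0.4463, 0.076]] [ 0.1  0.3  0.  -0.3]
w3 hole face [0.44308802 0.08519406] centre y 0.07569406181096787
tip scene [ 0.45385292 -0.03344557]
```

Run:
```python
from h import *
go([.4622,-.2528,.200],.05)
for d in(40,80,120,150): go([.4622-.05*d/1000,-.2528+d/1000,.200],.05)
```

```text
t 7.1 move [ 0.1 -0.7  1.5] [ 0.0015  0.0009 -0.0049] F [ 0.4  0.2 -0.7] grip 0.016433467561995724
t 7.1 move [40.2 -0.9  1.5] [ 0.0015  0.0009 -0.0049] F [ 0.4  0.2 -0.7] grip 0.016433467561995724
t 7.1 move [80.2 -1.1  1.4] [ 0.0015  0.0009 -0.0049] F [ 0.4  0.2 -0.7] grip 0.016433467561995724
t 7.1 move [120.3  -1.3   1.4] [ 0.0015  0.0009 -0.0049] F [ 0.4  0.2 -0.7] grip 0.016433467561995724
t 7.1 move [150.3  -1.4   1.4] [ 0.0015  0.0009 -0.0049] F [ 0.4  0.2 -0.7] grip 0.016433467561995724
```

Call:
send_rows(targets=[[[0, -1, 1, 0, 0, -0.005], [3, -1, 1, 0, 0, -0.005], [9, -1, 1, 0, 0, -0.005], [16, -1, 1, 0, 0, -0.005], [23, -1, 1, 0, 0, -0.005], [30, -1, 1, 0, 0, -0.005], [35, -1, 1, 0, 0, -0.005], [40, -1, 1, 0, 0, -0.005], [45, -1, 1, 0, 0, -0.005], [50, -1, 1, 0, 0, -0.005], [54, -1, 1, 0, 0, -0.005], [54, -1, 1, 0, 0, -0.005]]])

```text
time: 8.1
eef_pos: [0.4588, -0.198, 0.1997]
tool_rot: [[-0.051, 0.999, -0.0], [0.999, 0.051, 0.0], [0.0, -0.0, -1.0]]
contact_force: [0.3, 0.7, -0.6]
grip_width: 0.0162
gripper_force: 107.6
```

Run:
```python
from h import *
s=arm.read_state();print(s["eef_pos"],s["torque"]); d=54
go([.4622-.05*d/1000,-.2528+d/1000,.200],.05)
cv2.imwrite("pics/s5.png",eyes.get_image("scene")[...,::-1])
d=90;go([.4622-.05*d/1000,-.2528+d/1000,.200],.05)
```

```text
[ 0.458848   -0.19800131  0.19965539] [-0.03514338  0.00231998  0.01180288]
t 8.1 move [-0.8  0.6 -0.3] [-0.0004 -0.0005  0.0008] F [ 0.3  0.7 -0.6] grip 0.016215543748473147
t 8.15 move [35.6  0.5 -0.3] [-0.0002  0.0001  0.0006] F [-1.2 -0.4 -0.2] grip 0.01629610461057998
```

Call:
send_rows(targets=[[[2, 0, 0, 0, 0, 0], [5, 0, 0, 0, 0, 0], [9, 0, 0, 0, 0, 0], [13, 0, 0, 0, 0, 0], [17, 0, 0, 0, 0, 0], [21, 0, 0, 0, 0, 0], [25, 0, 0, 0, 0, 0], [29, 0, 0, 0, 0, 0], [33, 0, 0, 0, 0, 0], [36, 0, 0, 0, 0, 0], [36, 0, 0, 0, 0, 0]]])

```text
time: 9.07
eef_pos: [0.4571, -0.1622, 0.1997]
tool_rot: [[-0.051, 0.999, -0.0], [0.999, 0.051, 0.0], [0.0, -0.0, -1.0]]
contact_force: [-0.1, 0.4, -0.6]
grip_width: 0.0164
gripper_force: 107.6
```

Run:
```python
from h import *
s=arm.read_state();print(s["eef_pos"],s["torque"]); d=90
go([.4622-.05*d/1000,-.2528+d/1000,.200],.05)
sc=eyes.get_image("scene")[...,::-1].copy()
tip=s["eef_pos"]+np.array(s["tool_rot"])@[.22,0,.1539];print(tip,(proj("scene",[tip])[0]-[255,200])*8)
a=cv2.resize(sc[200:275,255:350],None,fx=8,fy=8,interpolation=cv2.INTER_CUBIC);cv2.imwrite("pics/s6.png",a)
d=125;go([.4622-.05*d/1000,-.2528+d/1000,.200],.05)
```

```text
[ 0.45708331 -0.16218061  0.19968703] [-0.05778563  0.01771582 -0.03441383]
t 9.0667 move [-0.6  0.6 -0.3] [-0.0003 -0.0003  0.0008] F [-0.1  0.4 -0.6] grip 0.016374567521939394
[0.44587535 0.05757964 0.04585263] [299.35801647 282.30351269]
t 9.1167 move [34.7  0.5 -0.3] [-0.0001  0.0001  0.0006] F [ 0.4 -1.2 -0.4] grip 0.016447414961395918
```

View pics/s6.png

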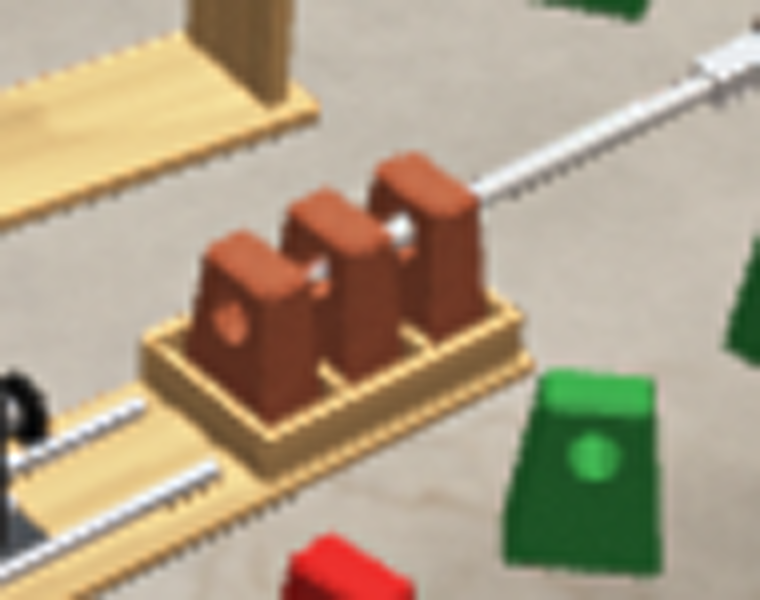

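The tip has passed through the holes of weights 1 and 2 (visible at (402,230) and (318,268)), riding slightly high. I'll lower it about 1.5 mm and go on through weight 3.

Call:
send_rows(targets=[[[1, 0, 1, 0, 0, 0], [3, 0, 1.5, 0, 0, 0], [6, 0, 1.5, 0, 0, 0], [9, 0, 1.5, 0, 0, 0], [13, 0, 1.5, 0, 0, 0], [17, 0, 1.5, 0, 0, 0], [21, 0, 1.5, 0, 0, 0], [25, 0, 1.5, 0, 0, 0], [29, 0, 1.5, 0, 0, 0], [32, 0, 1.5, 0, 0, 0], [35, 0, 1.5, 0, 0, 0], [35, 0, 1.5, 0, 0, 0]]])

```text
time: 10.12
eef_pos: [0.4554, -0.1273, 0.1982]
tool_rot: [[-0.051, 0.999, -0.0], [0.999, 0.051, 0.0], [0.0, -0.0, -1.0]]
contact_force: [0.0, 0.4, -1.8]
grip_width: 0.0166
gripper_force: 107.6
```

Run:
```python
from h import *
s=arm.read_state();print(s["eef_pos"],s["torque"]); d=125
go([.4622-.05*d/1000,-.2528+d/1000,.1985],.05)
```

```text
[ 0.45535407 -0.12730911  0.19819374] [ 0.01247588 -0.03987812  0.039576  ]
t 10.1167 move [-0.5  0.6 -0.3] [-0.0002 -0.0003  0.0007] F [ 0.   0.4 -1.8] grip 0.016640410921227998
```

Call:
send_rows(targets=[[[2, 0, 0, 0, 0, 0], [6, 0, 0, 0, 0, 0], [11, 0, 0, 0, 0, 0], [16, 0, 0, 0, 0, 0], [21, 0, 0, 0, 0, 0], [26, 0, 0, 0, 0, 0], [30, 0, 0, 0, 0, 0], [34, 0, 0, 0, 0, 0], [36, 0, 0, 0, 0, 0], [36, 0, 0, 0, 0, 0], [36, 0, 0, 0, 0, 0]]])

```text
time: 11.03
eef_pos: [0.4537, -0.0918, 0.1982]
tool_rot: [[-0.05, 0.999, 0.0], [0.999, 0.05, -0.0], [-0.0, 0.0, -1.0]]
contact_force: [0.3, -0.1, -0.8]
grip_width: 0.0161
gripper_force: 107.6
```

Run:
```python
from h import *
import pickle
s=arm.read_state();print(s["eef_pos"],s["contact_force"])
p=eyes.camera_params("wrist");im=eyes.get_image("wrist")[...,::-1];sc=eyes.get_image("scene")[...,::-1]
tip=s["eef_pos"]+np.array(s["tool_rot"])@[.22,0,.1539];print(tip,(proj("scene",[tip])[0]-[235,215])*6)
m=np.zeros((600,800,3),np.uint8)
def put(c,k,y,x):
    c=cv2.resize(c,None,fx=k,fy=k,interpolation=cv2.INTER_CUBIC);d=m[y:y+c.shape[0],x:x+c.shape[1]];d[:]=c[:d.shape[0],:d.shape[1]]
put(sc[215:275,235:300],6,0,0);put(im,.78,0,400);put(sc[200:280,235:335],2.8,362,0)
cv2.imwrite("pics/m7.png",m)
```

```text
[ 0.45370728 -0.09182094  0.19822341] [ 0.31904277 -0.10344056 -0.78757756]
[0.44266182 0.1278713  0.04428015] [197.96702532 195.99082622]
```

View pics/m7.png

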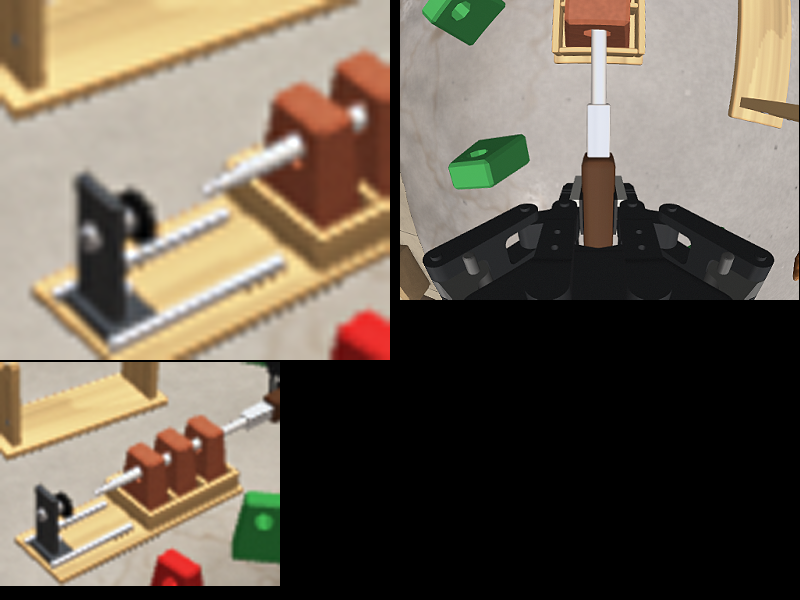

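The tip has come out of weight 3 at (203,190), about 25 mm short of the pad at (143,213). I'll approach in cautious steps.

Call:
send_rows(targets=[[[1, 0, 0, 0, 0, 0], [3, 0, 0, 0, 0, 0], [5, 0, 0, 0, 0, 0], [7, 0, 0, 0, 0, 0], [9, 0, 0, 0, 0, 0], [11, 0, 0, 0, 0, 0], [13, 0, 0, 0, 0, 0], [15, 0, 0, 0, 0, 0], [15, 0, 0, 0, 0, 0], [15, 0, 0, 0, 0, 0]]])

```text
time: 11.97
eef_pos: [0.4529, -0.0768, 0.1982]
tool_rot: [[-0.05, 0.999, -0.0], [0.999, 0.05, -0.0], [-0.0, -0.0, -1.0]]
contact_force: [-0.0, 0.4, -1.0]
grip_width: 0.0166
gripper_force: 107.6
```

Call:
send_rows(targets=[[[1, 0, 0, 0, 0, 0], [2, 0, 0, 0, 0, 0], [3, 0, 0, 0, 0, 0], [3, 0, 0, 0, 0, 0], [3, 0, 0, 0, 0, 0]]])

```text
time: 12.38
eef_pos: [0.4528, -0.0739, 0.1982]
tool_rot: [[-0.05, 0.999, -0.0], [0.999, 0.05, -0.0], [-0.0, -0.0, -1.0]]
contact_force: [0.2, 0.0, -1.1]
grip_width: 0.0162
gripper_force: 107.6
```

Call:
send_rows(targets=[[[1, 0, 0, 0, 0, 0], [2, 0, 0, 0, 0, 0], [3, 0, 0, 0, 0, 0], [3, 0, 0, 0, 0, 0], [3, 0, 0, 0, 0, 0]]])

```text
time: 12.8
eef_pos: [0.4526, -0.0709, 0.1982]
tool_rot: [[-0.05, 0.999, -0.0], [0.999, 0.05, -0.0], [-0.0, -0.0, -1.0]]
contact_force: [-0.0, 0.4, 0.2]
grip_width: 0.0163
gripper_force: 107.6
```

Call:
send_rows(targets=[[[1, 0, 0, 0, 0, 0], [2, 0, 0, 0, 0, 0], [3, 0, 0, 0, 0, 0], [3, 0, 0, 0, 0, 0], [3, 0, 0, 0, 0, 0]]])

```text
time: 13.22
eef_pos: [0.4524, -0.0679, 0.1982]
tool_rot: [[-0.05, 0.999, -0.0], [0.999, 0.05, -0.0], [-0.0, -0.0, -1.0]]
contact_force: [0.2, -0.5, -1.5]
grip_width: 0.0166
gripper_force: 107.6
```

Call:
send_rows(targets=[[[1, 0, 0, 0, 0, 0], [2, 0, 0, 0, 0, 0], [2, 0, 0, 0, 0, 0], [2, 0, 0, 0, 0, 0]]])

```text
time: 13.55
eef_pos: [0.4524, -0.0659, 0.1982]
tool_rot: [[-0.05, 0.999, -0.0], [0.999, 0.05, -0.0], [-0.0, -0.0, -1.0]]
contact_force: [0.2, 0.0, -0.2]
grip_width: 0.0164
gripper_force: 107.6
```

Call:
send_rows(targets=[[[1, 0, 0, 0, 0, 0], [2, 0, 0, 0, 0, 0], [2, 0, 0, 0, 0, 0], [2, 0, 0, 0, 0, 0]]])

```text
time: 13.88
eef_pos: [0.4523, -0.064, 0.1982]
tool_rot: [[-0.05, 0.999, 0.0], [0.999, 0.05, -0.001], [-0.001, 0.0, -1.0]]
contact_force: [-0.0, -1.1, -1.4]
grip_width: 0.0168
gripper_force: 107.6
```

Call:
send_rows(targets=[[[1, 0, 0, 0, 0, 0], [1, 0, 0, 0, 0, 0], [1, 0, 0, 0, 0, 0]]])

```text
time: 14.13
eef_pos: [0.4523, -0.0632, 0.1983]
tool_rot: [[-0.05, 0.999, 0.0], [0.999, 0.05, -0.001], [-0.001, 0.0, -1.0]]
contact_force: [0.9, -2.7, -0.8]
grip_width: 0.0165
gripper_force: 107.6
```

Contact. One more millimetre for a clear reading above 2 N, then hold.

Call:
send_rows(targets=[[[1, 0, 0, 0, 0, 0], [1, 0, 0, 0, 0, 0], [1, 0, 0, 0, 0, 0], [1, 0, 0, 0, 0, 0]]])

```text
time: 14.47
eef_pos: [0.4523, -0.0622, 0.1983]
tool_rot: [[-0.05, 0.999, 0.0], [0.999, 0.05, -0.001], [-0.001, 0.0, -1.0]]
contact_force: [0.7, -3.4, -1.9]
grip_width: 0.0162
gripper_force: 107.6
```

Call:
send_rows(targets=[[[1, 0, 0, 0, 0, 0], [1, 0, 0, 0, 0, 0], [1, 0, 0, 0, 0, 0], [1, 0, 0, 0, 0, 0], [1, 0, 0, 0, 0, 0]]])

```text
time: 14.88
eef_pos: [0.4523, -0.0614, 0.1983]
tool_rot: [[-0.05, 0.999, 0.0], [0.999, 0.05, -0.002], [-0.002, 0.0, -1.0]]
contact_force: [-0.7, -6.6, -0.1]
grip_width: 0.0164
gripper_force: 107.6
```

Run:
```python
from h import *
s=arm.read_state();print(s["eef_pos"],s["contact_force"],s["torque"])
sc=eyes.get_image("scene")
for i in range(3): eyes.get_image("scene");print(arm.read_state()["contact_force"])
```

```text
[ 0.45226967 -0.06138744  0.19828999] [-0.65821528 -6.57581747 -0.13430953] [-1.12396441 -0.01675761  0.02903573]
[ 0.31788954 -5.79688339  0.00806268]
[ 0.69395109 -6.42992612 -0.27771135]
[ 0.13761917 -6.65389079 -0.88770979]
```

Call:
send_rows(targets=[[[-1, 0, 0, 0, 0, 0], [-3, 0, 0, 0, 0, 0], [-5, 0, 0, 0, 0, 0], [-7, 0, 0, 0, 0, 0], [-7, 0, 0, 0, 0, 0], [-7, 0, -2, 0, 0, 0], [-7, 0, -4, 0, 0, 0], [-7, 0, -6, 0, 0, 0], [-7, 0, -8, 0, 0, 0], [-7, 0, -10, 0, 0, 0], [-7, 0, -10, 0, 0, 0], [-7, 0, -10, 0, 0, 0]]], grip_force=120)

```text
time: 16.08
eef_pos: [0.4525, -0.0679, 0.2083]
tool_rot: [[-0.05, 0.999, 0.0], [0.999, 0.05, -0.0], [-0.0, 0.0, -1.0]]
contact_force: [0.5, -0.2, -2.5]
grip_width: 0.0163
gripper_force: 117.4
```

Run:
```python
from h import *
s=arm.read_state();print(s["eef_pos"],s["contact_force"],s["torque"]);print(s["tool_rot"])
```

```text
[ 0.45250602 -0.06793061  0.20834054] [ 0.51551519 -0.20785364 -2.54724892] [-0.1965971  -0.03070281 -0.02247764]
[[-4.99990141e-02  9.98749227e-01  2.83982265e-04]
 [ 9.98749262e-01  4.99990393e-02 -8.23549728e-05]
 [-9.64508058e-05  2.79509410e-04 -9.99999956e-01]]
```

Call:
send_rows(targets=[[[0, 0, -3, 0, 0, 0], [0, 0, -9, 0, 0, 0], [0, 0, -18, 0, 0, 0], [0, 0, -28, 0, 0, 0], [0, 0, -39, 0, 0, 0], [0, 0, -50, 0, 0, 0], [0, 0, -61, 0, 0, 0], [0, 0, -72, 0, 0, 0], [0, 0, -82, 0, 0, 0], [0, 0, -90, 0, 0, 0], [0, 0, -95, 0, 0, 0], [0, 0, -97, 0, 0, 0]]])

```text
time: 17.08
eef_pos: [0.4528, -0.068, 0.3064]
tool_rot: [[-0.05, 0.999, 0.002], [0.999, 0.05, -0.0], [-0.0, 0.002, -1.0]]
contact_force: [-0.3, -0.3, -2.1]
grip_width: 0.0163
gripper_force: 117.4
```

Run:
```python
from h import *
import cv2
for i in range(4): sc=eyes.get_image("scene")
s=arm.read_state();print(s["eef_pos"],s["contact_force"],s["torque"])
cv2.imwrite("pics/s8raw.png",sc[...,::-1])
# brown-red blobs = weights
hsv=cv2.cvtColor(sc,cv2.COLOR_RGB2HSV);mk=cv2.inRange(hsv,(3,110,40),(12,200,230))
n,l,st,ce=cv2.connectedComponentsWithStats(mk)
print([(st[i].tolist(),np.round(ce[i]).tolist()) for i in range(1,n) if st[i,4]>60])
R=np.array(s["tool_rot"])
for y in (.079,.11,.143): print(proj("scene",[s["eef_pos"]+R@[y,0,.1539+.008]]))
tip=s["eef_pos"]+R@[.22,0,.1539];print("tip",proj("scene",[tip]))
# bright rod pixels near predicted tip
u=proj("scene",[tip])[0].astype(int);g=sc[u[1]-10:u[1]+10,u[0]-12:u[0]+12].min(2);print(g)
go([.5814,-.0719,.305],-.064)
```

```text
[ 0.4522145  -0.06791912  0.30480808] [-0.37476012  0.12731704 -1.44784346] [-0.19686271 -0.04303596  0.0254069 ]
[([326, 172, 12, 14, 92], [332.0, 178.0]), ([152, 176, 16, 13, 115], [158.0, 182.0]), ([279, 181, 40, 40, 1001], [299.0, 201.0])]
[[310.47023486 192.22019945]]
[[299.95424755 196.79068891]]
[[288.37227028 201.82448207]]
tip [[259.69188899 211.0436885 ]]
[[164 164 162 164 165 165 163 164 163 165 165 166 167 166 167 167 166 168
  168 169 167 167 167 165]
 [168 165 165 165 165 165 166 166 165 165 166 167 167 167 169 168 169 172
  172 171 167 166 166 167]
 [167 169 168 169 167 165 165 167 164 165 166 168 168 167 169 171 172 172
  169 169 168 167 170 177]
 [166 170 172 173 172 169 168 169 168 169 169 169 168 168 169 171 171 170
  169 169 171 179 190 215]
 [165 167 170 171 171 172 171 172 172 171 169 169 167 166 168 167 169 171
  172 177 197 217 231 229]
 [167 170 169 171 171 170 169 170 169 170 172 168 166 165 166 167 169 176
  189 208 228 225 208 189]
 [172 171 170 170 171 170 170 168 170 171 172 170 168 167 169 176 184 207
  228 223 200 171 148 132]
 [174 170 170 171 171 171
[... 700 characters left out ...]
126 125 119 117 119 120 120 120 125 130 138 143 143 145
  144 142 141 141 141 140]
 [127 126 125 120 117 119 120 121 124 125 126 125 127 129 133 135 136 136
  135 134 134 137 137 136]
 [122 118 119 120 124 123 125 127 128 126 129 129 129 128 126 128 129 128
  129 132 135 137 136 138]
 [121 122 123 125 126 128 129 130 129 128 128 127 127 128 129 131 133 135
  137 138 140 140 141 141]
 [125 127 127 129 130 131 131 130 127 128 129 132 132 135 137 139 139 140
  139 141 142 144 144 142]
 [128 130 131 131 129 128 130 131 132 133 136 137 140 140 141 141 142 144
  144 144 144 143 145 144]]
t 17.2833 move [-10.4 128.8  -0.3] [-9.00e-04 -1.00e-04  1.14e-01] F [-0.4  0.1 -1.4] grip 0.016373600181482532
```

Run:
```python
from h import *
s=arm.read_state();R=np.array(s["tool_rot"])
for y in (.175,.19,.2,.21,.22): print(y,proj("scene",[s["eef_pos"]+R@[y,0,.1539]])[0])
sc=cv2.imread("pics/s8raw.png")
g=sc.min(2).astype(int);
# handle-side rod: columns 318..345
for c in range(320,346,3): r=150+np.argmax(g[150:200,c]);print(c,r,g[r,c],end=' | ')
print()
for y in (.0,.04,.058,.065): print(y,proj("scene",[s["eef_pos"]+R@[y,0,.1539]])[0])
for c in range(259,280,3): print(c,195+np.argmax(g[195:215,c]),end=' | ')
```

```text
0.175 [276.84079033 203.67116088]
0.19 [271.22012029 206.08755737]
0.2 [267.42047479 207.7210726 ]
0.21 [263.57797407 209.37301182]
0.22 [259.69188899 211.0436885 ]
320 181 237 | 323 181 230 | 326 180 233 | 329 187 83 | 332 170 70 | 335 174 40 | 338 190 175 | 341 189 171 | 344 199 174 | 
0.0 [336.13307732 178.18066355]
0.04 [323.52206637 183.60229522]
0.058 [317.67614778 186.11552889]
0.065 [315.37310622 187.10563533]
259 208 | 262 209 | 265 207 | 268 206 | 271 204 | 274 203 | 277 202 |
```

Call:
send_rows(targets=[[[0, 2, 0, 0, 0, 0], [0, 7, 0, 0, 0, 0.005], [-1, 15, 0, 0, 0, 0.012], [-2, 26, 0, 0, 0, 0.022], [-3, 38, 0, 0, 0, 0.033], [-4, 52, 0, 0, 0, 0.046], [-5, 66, 0, 0, 0, 0.059], [-6, 80, 0, 0, 0, 0.072], [-7, 94, 0, 0, 0, 0.084], [-8, 106, 0, 0, 0, 0.095], [-9, 116, 0, 0, 0, 0.104], [-9, 123, 0, 0, 0, 0.11]]])

```text
time: 18.28
eef_pos: [0.578, -0.0709, 0.3048]
tool_rot: [[0.061, 0.998, 0.001], [0.998, -0.061, -0.0], [-0.0, 0.001, -1.0]]
contact_force: [0.9, -0.3, -2.0]
grip_width: 0.0163
gripper_force: 117.3
```

Run:
```python
from h import *
go([.5815,-.0704,.305],-.064)
```

```text
t 18.2833 move [ 0.7  3.5 -0.2] [0.0011 0.0001 0.0032] F [ 0.9 -0.3 -2. ] grip 0.016289494594214804
```

Call:
send_rows(targets=[[[0.7, 3, 0, 0, 0, 0.003], [0.7, 3.5, 2, 0, 0, 0.003], [0.7, 3.5, 7, 0, 0, 0.003], [0.7, 3.5, 14, 0, 0, 0.003], [0.7, 3.5, 22, 0, 0, 0.003], [0.7, 3.5, 30, 0, 0, 0.003], [0.7, 3.5, 37, 0, 0, 0.003], [0.7, 3.5, 43, 0, 0, 0.003], [0.7, 3.5, 47, 0, 0, 0.003], [0.7, 3.5, 47, 0, 0, 0.003], [0.7, 3.5, 47, 0, 0, 0.003], [0.7, 3.5, 47, 0, 0, 0.003]]])

```text
time: 19.28
eef_pos: [0.5795, -0.0703, 0.2585]
tool_rot: [[0.063, 0.998, 0.001], [0.998, -0.063, -0.0], [-0.0, 0.001, -1.0]]
contact_force: [0.3, 0.7, -1.8]
grip_width: 0.0162
gripper_force: 117.3
```

Run:
```python
from h import *
go([.5815,-.0704,.2339],-.064)
s=arm.read_state();print(s["torque"]);R=np.array(s["tool_rot"])
sc=eyes.get_image("scene");g=sc.min(2).astype(int);cv2.imwrite("pics/s9raw.png",sc[...,::-1])
for y in (.19,.2,.21,.22):
    u=proj("scene",[s["eef_pos"]+R@[y,0,.1539]])[0];c=int(round(u[0]));v=int(u[1]);r=v-10+np.argmax(g[v-10:v+10,c]);print(u,c,r,g[r,c])
old=cv2.imread("pics/scene0.png").min(2)
for y in (.19,.2,.21,.22):
    u=proj("scene",[np.array([.5814,-.0719,.2339])+Rdown(-.064)@[y,0,.1539]])[0];c=int(round(u[0]));v=int(u[1]);r=v-10+np.argmax(old[v-10:v+10,c]);print("old",u,c,r,old[r,c])
```

```text
t 19.2833 move [ 0.1  1.9 24.6] [0.0007 0.     0.001 ] F [ 0.3  0.7 -1.8] grip 0.016186460358725216
[-0.17327393  0.05655071  0.03512371]
[234.37149513 193.20030766] 234 192 231
[230.62421046 194.35164475] 231 193 231
[226.84596118 195.51249559] 227 194 212
[223.03636189 196.68297859] 223 202 179
old [234.75033258 201.3896549 ] 235 199 220
old [231.05721918 202.55537266] 231 201 219
old [227.33408403 203.73056668] 227 202 199
old [223.58055957 204.91535297] 224 203 172
```

Call:
send_rows(targets=[[[0, 1.5, 0, 0, 0, 0.001], [0, 2, 0, 0, 0, 0.001], [0, 2, 3, 0, 0, 0.001], [0, 2, 6, 0, 0, 0.001], [0, 2, 9, 0, 0, 0.001], [0, 2, 12, 0, 0, 0.001], [0, 2, 14, 0, 0, 0.001], [0, 2, 14, 0, 0, 0.001], [0, 2, 14, 0, 0, 0.001]]])

```text
time: 20.08
eef_pos: [0.5812, -0.0704, 0.2439]
tool_rot: [[0.064, 0.998, -0.001], [0.998, -0.064, 0.0], [0.0, -0.001, -1.0]]
contact_force: [0.7, 0.2, -1.9]
grip_width: 0.0161
gripper_force: 117.3
```

Run:
```python
from h import *
go([.5815,-.0704,.2339],-.064)
```

```text
t 20.0833 move [ 0.   0.3 10. ] [-0.0006 -0.     -0.    ] F [ 0.7  0.2 -1.9] grip 0.0160920203651606
```

Call:
send_rows(targets=[[[0, 0, 2, 0, 0, 0], [0, 0, 4, 0, 0, 0], [0, 0, 6, 0, 0, 0], [0, 0, 8, 0, 0, 0], [0, 0, 9, 0, 0, 0], [0, 0, 9.5, 0, 0, 0], [0, 0, 9.5, 0, 0, 0], [0, 0, 9.5, 0, 0, 0]]])

```text
time: 20.75
eef_pos: [0.5814, -0.0704, 0.2348]
tool_rot: [[0.064, 0.998, 0.0], [0.998, -0.064, 0.0], [0.0, 0.0, -1.0]]
contact_force: [-0.2, -0.7, -1.4]
grip_width: 0.0166
gripper_force: 117.3
```

Run:
```python
from h import *
go([.5815,-.0704,.2339],-.064);s=arm.read_state();print(s["torque"])
```

```text
t 20.75 move [0.  0.1 0.9] [ 0.0003 -0.0001 -0.    ] F [-0.2 -0.7 -1.4] grip 0.016573823730788754
[-0.08027092 -0.00026561 -0.04374929]
```

Call:
send_rows(targets=[[[0, 0, 0.5, 0, 0, 0], [0, 0, 1, 0, 0, 0], [0, 0, 1, 0, 0, 0], [0, 0, 1, 0, 0, 0]]])

```text
time: 21.08
eef_pos: [0.5815, -0.0704, 0.2339]
tool_rot: [[0.064, 0.998, 0.001], [0.998, -0.064, 0.0], [0.0, 0.001, -1.0]]
contact_force: [-0.2, -0.1, 0.5]
grip_width: 0.0166
gripper_force: 117.5
```

Run:
```python
from h import *
s=arm.read_state();print(s["torque"])
a=cv2.imread("pics/scene0.png").min(2).astype(int);b=eyes.get_image("scene");cv2.imwrite("pics/s10raw.png",b[...,::-1]);b=b.min(2).astype(int)
for c in (226,229,232,235,238): print(c,190+np.argmax(a[190:210,c]),190+np.argmax(b[190:210,c]))
```

```text
[ 0.02158665 -0.11729108 -0.10644469]
226 203 203
229 201 201
232 201 201
235 199 199
238 198 198
```

The rod pixels match the starting picture and the load now rests on the stand. I'll open the gripper and retreat straight up.

Call:
send_rows(targets=[[[0, 0, 0, 0, 0, 0], [0, 0, 0, 0, 0, 0], [0, 0, 0, 0, 0, 0], [0, 0, 0, 0, 0, 0], [0, 0, 0, 0, 0, 0], [0, 0, 0, 0, 0, 0], [0, 0, 0, 0, 0, 0], [0, 0, 0, 0, 0, 0], [0, 0, 0, 0, 0, 0], [0, 0, 0, 0, 0, 0], [0, 0, 0, 0, 0, 0]]], hand=0, grip_force=20)

```text
time: 22.05
eef_pos: [0.5813, -0.0704, 0.2337]
tool_rot: [[0.064, 0.998, -0.0], [0.998, -0.064, -0.0], [-0.0, -0.0, -1.0]]
contact_force: [0.7, 0.9, 0.0]
grip_width: 0.0855
gripper_force: 0.0
```

Call:
send_rows(targets=[[[0, 0, -5, 0, 0, 0], [0, 0, -15, 0, 0, 0], [0, 0, -30, 0, 0, 0], [0, 0, -50, 0, 0, 0], [0, 0, -75, 0, 0, 0], [0, 0, -100, 0, 0, 0], [0, 0, -120, 0, 0, 0], [0, 0, -135, 0, 0, 0], [0, 0, -140, 0, 0, 0], [0, 0, -140, 0, 0, 0]]])

```text
time: 22.88
eef_pos: [0.5818, -0.0705, 0.3761]
tool_rot: [[0.064, 0.998, 0.004], [0.998, -0.064, -0.001], [-0.0, 0.004, -1.0]]
contact_force: [0.6, -0.7, -0.7]
grip_width: 0.0854
gripper_force: 0.0
```

Run:
```python
from h import *
s=arm.read_state();print(s["time"],s["eef_pos"],s["grip_width"],s["contact_force"])
a=cv2.imread("pics/scene0.png").min(2).astype(int);
for k in range(2):
    b0=eyes.get_image("scene");b=b0.min(2).astype(int)
    for c in (226,229,232,235,238,283,286): print(c,170+np.argmax(a[170:210,c]),170+np.argmax(b[170:210,c]),end=' | ')
    hsv=cv2.cvtColor(b0,cv2.COLOR_RGB2HSV);mk=cv2.inRange(hsv,(3,110,40),(12,200,230))
    n,l,st,ce=cv2.connectedComponentsWithStats(mk);print([(st[i].tolist()) for i in range(1,n) if st[i,4]>60])
    for i in range(6): eyes.get_image("scene")
for y in (.079,.11,.143): print(proj("scene",[np.array([.5815,-.0719,.08-.003])+Rdown(-.064)@[y,0,0]])[0])
# handle extent old/new
o=cv2.imread("pics/scene0.png")[...,::-1]
for im in(o,b0):
    d=(im.max(2)<90)[172:192,285:318]; ys,xs=np.nonzero(d);print(xs.min()+285,xs.max()+285,ys.min()+172,ys.max()+172,len(xs))
```

```text
22.8833 [ 0.58182477 -0.07050243  0.37607127] 0.08535847628969848 [ 0.64470191 -0.66121815 -0.67217077]
226 203 203 | 229 201 201 | 232 201 201 | 235 199 200 | 238 198 199 | 283 183 183 | 286 182 183 | [[290, 174, 20, 14, 164], [153, 176, 15, 13, 114], [244, 182, 37, 33, 771], [27, 192, 14, 9, 62]]
226 203 203 | 229 201 201 | 232 201 201 | 235 199 200 | 238 198 198 | 283 183 183 | 286 182 183 | [[290, 174, 20, 13, 166], [153, 176, 15, 13, 114], [244, 182, 37, 33, 771], [27, 192, 14, 9, 62]]
[273.77811757 190.06101475]
[263.22072898 193.40538847]
[251.69806323 197.05554307]
290 310 174 187 162
290 310 176 187 138
```

```bash
python3 -c "
from plant import arm
print(arm.hand_in())"
```

```text
the job is handed in; nothing more can be done
None
```

I threaded the skewer through all three weights, pressed its tip on the stop at about 6.5 N, lifted the weights out together and hung the skewer back on its stand. After release the camera showed it in its starting position and still, and I handed the job in at about 24 s; no verdict came back.

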